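# Hold the tea chest's lid on its hinges, ready for the pin

## Task

The tea chest's lid has been oiled and stands in the plate rack. Take it out and hold it upright on the back of the chest, dark outer face to the rear, with its two brass knuckles set gently down between the chest's knuckle pairs so that all the holes are in line for the hinge pin. Finish still gripping it there so that I can push the pin through; leave the pin and the other things on the worktop where they are.

Things in the scene. Friction and masses are not known exactly. Their poses are not given: they have to be found in the camera images.
- tea_chest: Open wooden tea chest, 140 (its x) x 220 (y) x 80 mm high, fixed; plinth 4 mm wider all round; bays of tea sachets, none above the rim; brass catch on its front. Origin: centre of its underside; z up, +x to its rear, +y to its left. Two brass hinges on its rear face, each a pair of bored knuckles with a gap for one of the lid's; their tops, at z = 95 mm, are its highest points.
- chest_hinge_left (a point): Chest's left hinge, at x +83, y +55, z +86 mm of the chest (axes as the chest's): on the bore axis, midway in the 27 mm gap between its 2 knuckles (18 mm diameter, 14 mm long along y, 9 mm bore, ends chamfered 2.5 mm). The lid's left knuckle belongs here. A cove under the gap stops it with the holes in line; its 55 degree flanks centre a knuckle that comes down up to 2 mm off in x.
- chest_hinge_right (a point): The same for the chest's right hinge: at x +83, y -55, z +86 mm of the chest.
- lid: Lid: flat board 12 mm thick (its x), 220 wide (y), 140 tall (z), 0.25 to 0.42 kg, upright in the rack, knuckles down; pale inner face -x, dark inlaid outer face +x. Origin midway between its 2 knuckles on their bore axis, in the board's mid-plane; board from z = 13 to 153 mm. Above z = 55 mm its faces are flat: grip there, mid-width, across the 12 mm. On the chest its axes point as the chest's.
- lid_hinge_left (a point): Middle of the lid's left knuckle, at y +55 mm of the lid (axes as the lid's): brass barrel along y below the board, 18 mm diameter, 24 mm long, 9 mm bore, ends chamfered 2.5 mm, on a strap 20 mm wide and 3 mm thick that runs up the outer face to z = 52 mm.
- lid_hinge_right (a point): Middle of the lid's right knuckle, alike: at y -55 mm of the lid.
- rack: Pale wooden plate rack, fixed, 140 (x) x 200 (y) mm: two rails along x at y +92 and -92 mm, 30 mm high, each with a row of 8 mm dowels up to z = 84 mm. Origin: centre of its underside. The lid stands on the rails along the rack's y, in the middle slot (x = 0), with 2.5 mm play to the dowels either side; lifted straight up by over 60 mm it is clear of them.
- hinge_pin: Brass hinge pin, 5 mm thick, 170 mm long with a bent end, lying at the front right of the worktop; not to be touched. Origin: middle of its length, on the worktop.
- honey_jar: Honey jar at the back, 66 x 72 x 102 mm, bystander. Origin: centre of its underside.
- mug: White mug on the right, 92 x 127 x 95 mm, bystander. Origin: centre of its underside.
- tea_carton: Flat green tea carton on the left, 95 x 150 x 30 mm, bystander. Origin: centre of its underside.
- mint_jar: Small white spice jar on the left, 47 mm across, 98 mm high, bystander. Origin: centre of its underside.
- pepper_mill: Pepper mill on the left, 44 mm across, 90 mm high, bystander. Origin: centre of its underside.

How it is judged:
By the outcome, as a careful person would: the job done as asked, in the order asked, and still so for the second after the job is handed in, while the arm keeps its last pose, push and grip.
It also fails if it takes over 40 s, if anything falls off the work surface, if the arm or the gripper's body presses on something with over 40 N, if the wrist force passes 120 N, or if a joint passes its speed limit or range.

## Robot

A 6-joint arm with a two-finger parallel gripper is mounted at the origin on a cart in front of the work surface, level with it; the furniture and walls round the work are solid. World frame = base frame: x ahead of the robot, y to its left, z up, the work surface at z = 0. Lengths are in m, angles in rad, forces in N, time in s.
With the tool pointing down it reaches from about 0.275 to 1 m from the base axis. Payload 8.4 kg.
Tool frame: the origin (TCP) lies on the centre line of the jaws, within the pads' length; the fingertips stand 17 mm ahead of it and the grasp point (between the pads) lies 2 mm behind it (bot.tcp_to_tips is the z of the fingertips in the tool frame, in m); z points along the fingers, y is the line along which they close (so a half turn about z gives the same grasp; the last joint's range is limited). The gripper opens to 85 mm and grips with 20 to 120 N. Pads are 22 mm wide; open, the fingers measure 114 mm over their backs; the gripper's body (76 mm by 85 mm) begins 54 mm behind the grasp point. The pads swing forward as they close: fully open they stand 13 mm farther back than shut.
Start: joints at [1.245, 0.353, 1.633, -0, 1.155, -0.002], TCP at [0.199, 0.593, 0.248] pointing down, gripper open.
Joint ranges: [-2.63, 2.63], [-0.92, 2.1], [0.06, 2.66], [-1.3, 4.44], [0, 2.69], [-3.02, 3.02]. Speed limits (rad/s): [2.22, 2.22, 2.79, 3.14, 3.14, 3.14].

## Interface

Orientations are given as a unit quaternion [x, y, z, w].
In Python, from workcell import bot, hand, kinematics, get_obs, vision, hand_in gives the robot as it stands. The module is installed in compiled form; this text tells all that it offers. Calls block until the motion is done:
- bot.reach(position, orientation): joint-space move of the TCP to a pose.
- bot.servo_line(position, ori=None, velocity=0.15): straight line of the TCP; ori=None keeps the orientation; velocity is the mean speed in m/s.
- bot.goto_joints(angles): joint-space move.
- hand.move_gripper(opening, strength=None): finger opening in m; strength is the grip in N (None keeps the last); returns when the fingers have stopped.
- bot.dwell(seconds).
- kinematics.solve_ik(position, orientation): joint angles nearest the present ones, or None.
- get_obs(): the state.
- vision.read_camera(name): name is "scene" or "top" or "wrist"; returns a dict with "frame" (384x512x3 uint8, red, green, blue), "intrinsics" (3x3 intrinsics, pixels), "view" (4x4, takes a point from world to camera coordinates). Camera axes: x right, y down, z forward; pixel columns grow to the right and rows downward; lengths in m; the calibration is good to about 2 mm. The wrist camera is an equidistant fisheye: a pixel r from the principal point sees the ray r / f radians off the axis. A picture is of the moment at which its call begins. There is no depth.
A pose or a line that the arm cannot do raises bot.IKError and nothing moves.
- hand_in(): hands the job in; it is judged then, once.
The state is a dict: "time_s": time; "joint_pos": joint angles; "joint_vel": joint speeds; "joint_efforts": joint torques, N m; "position": TCP position; "orientation": TCP orientation; "wrist_force": force on the tool from outside, world axes, zero at the start; "ft_torque": the same for the moment, N m; "gripper_width": finger opening in m; "grip_force": force on a finger pad.
Only numpy, scipy, OpenCV 4.12 (cv2) and the standard library are available. Lean on these libraries where they do the work, as an engineer would, in place of code of your own. Each camera call takes 0.05 s, during which the arm holds its last target. There are 200 camera calls.

## Working session

There is one attempt and no reset: what is moved stays moved. The work goes in short steps, each a Python script; the robot and the scene stay as the last script left them, time stands still between calls to the robot, and variables do not carry over. Pictures are saved under pics/ and viewed, at most 10 in all, crops included, and the job is handed in when it is done.

```bash
mkdir -p pics; python3 - <<'E'
from workcell import bot,hand,kinematics,get_obs,vision
import cv2,numpy as np,pickle
d={n:vision.read_camera(n) for n in("scene","top","wrist")}
pickle.dump(d,open('d.pkl','wb'))
np.set_printoptions(precision=4,suppress=True)
for n in d: print(n,d[n]['intrinsics'],d[n]['view'])
a=cv2.resize(d['scene']['frame'],(800,600),interpolation=cv2.INTER_CUBIC);cv2.imwrite('pics/s.png',a[...,::-1])
a=cv2.resize(d['top']['frame'],(800,600),interpolation=cv2.INTER_CUBIC);cv2.imwrite('pics/t.png',a[...,::-1])
print(get_obs())
E
```

```text
scene [[408.8325   0.     253.088 ]
 [  0.     408.8325 192.6335]
 [  0.       0.       1.    ]] [[ 0.455  -0.8905  0.0067 -0.2619]
 [-0.5942 -0.3092 -0.7425  0.3803]
 [ 0.6633  0.3339 -0.6698  1.2193]
 [ 0.      0.      0.      1.    ]]
top [[488.5102   0.     259.2412]
 [  0.     488.5102 183.0394]
 [  0.       0.       1.    ]] [[ 0.0111 -0.9999  0.0112 -0.0117]
 [-0.9929 -0.0124 -0.1186  0.5391]
 [ 0.1188 -0.0098 -0.9929  1.8377]
 [ 0.      0.      0.      1.    ]]
wrist [[297.3186   0.     254.2066]
 [  0.     297.3186 191.6699]
 [  0.       0.       1.    ]] [[ 0.3184  0.9479 -0.0019 -0.6245]
 [ 0.9084 -0.3045  0.2866 -0.0377]
 [ 0.2711 -0.093  -0.958   0.379 ]
 [ 0.      0.      0.      1.    ]]
{'time_s': 0.15, 'joint_pos': array([ 1.2446,  0.3535,  1.6339,  0.    ,  1.1552, -0.0024]), 'joint_vel': array([ 0.0005, -0.0008, -0.0019, -0.0014,  0.0019,  0.0001]), 'joint_efforts': array([  0.0001, -60.5633, -34.2335,   0.0001,   0.0062,  -0.    ]), 'position': array([0.1987, 0.5922, 0.2477]), 'orientation': array([ 0.1612,  0.9869, -0.0005, -0.0001]), 'wrist_force': array([0.2786, 0.1619, 0.3744]), 'ft_torque': array([ 0.0231, -0.0376, -0.0286]), 'grip_force': 0.0, 'gripper_width': 0.08571410687321525}
```

View pics/s.png

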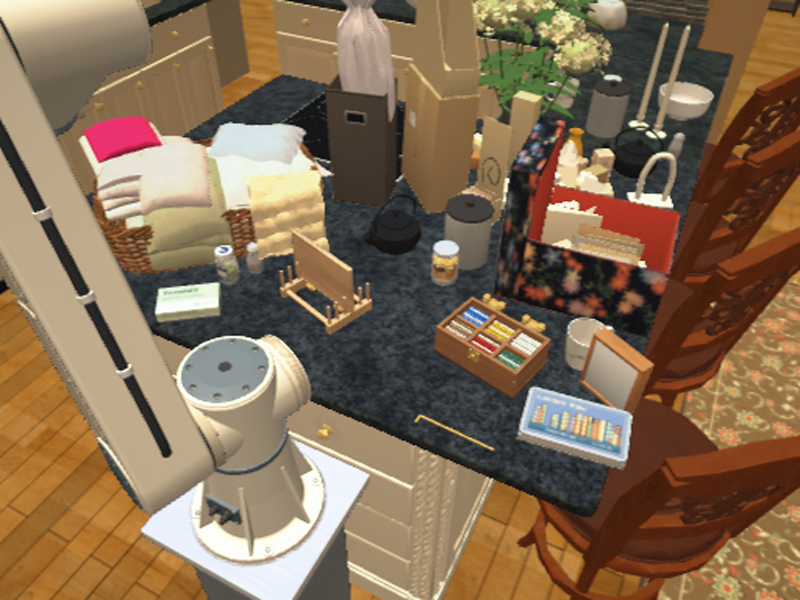

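View pics/t.png

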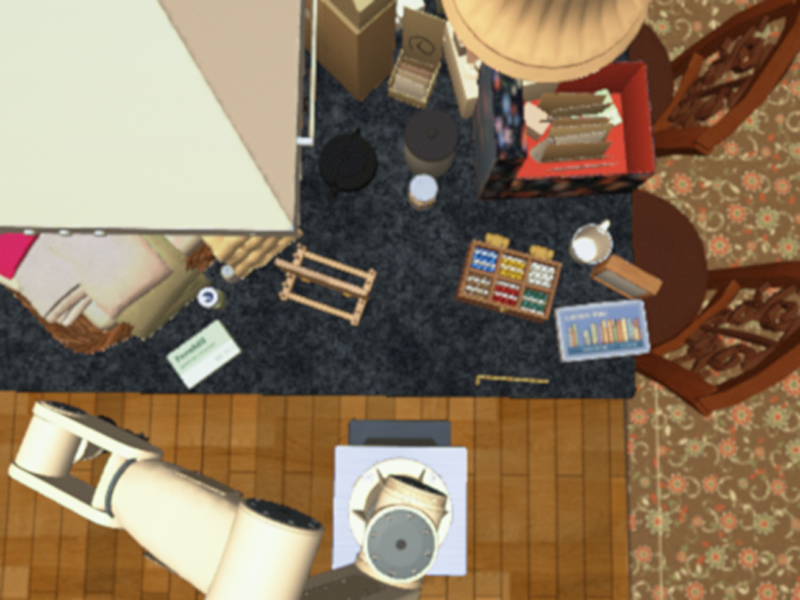

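The scene view shows the lid in the rack at about (322,268) of 800×600 and the chest at (493,340) with its brass knuckles at (495,300) and (533,323). In the top view the rack is at (328,283), the chest at (510,280) and its knuckles at (497,240) and (541,252). I'll enlarge these.

```bash
python3 - <<'E'
import cv2,numpy as np,pickle
d=pickle.load(open('d.pkl','rb'))
s=d['scene']['frame'];t=d['top']['frame']
def c(im,x,y,w=80,h=60): return cv2.resize(im[y:y+h,x:x+w],(400,300),interpolation=cv2.INTER_CUBIC)
a=np.vstack([np.hstack([c(s,170,145),c(s,272,184)]),np.hstack([c(t,170,150),c(t,285,148)])])
cv2.imwrite('pics/c.png',a[...,::-1])
E
```

```text
(no output)
```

View pics/c.png

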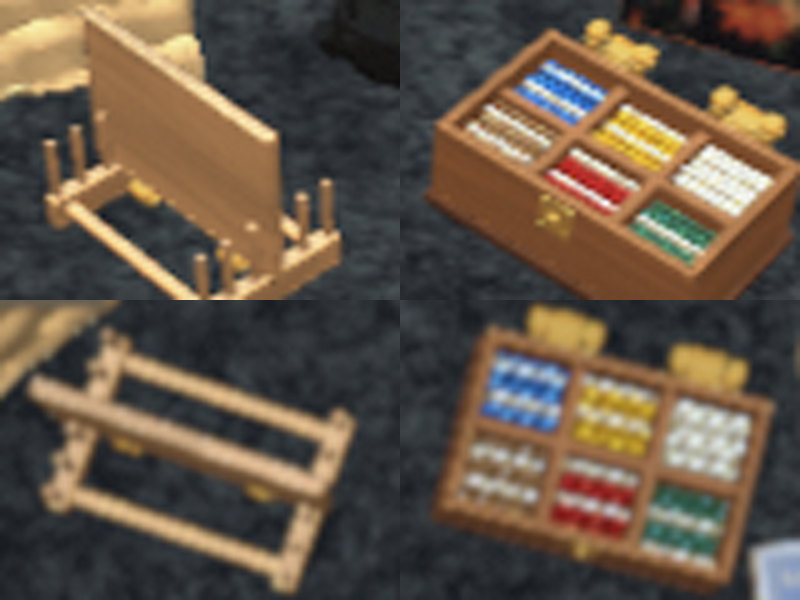

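The visible front face of the lid is pale and has no straps, so the dark face already points to the rear, roughly as the chest does. Next come coarse positions, triangulated from both views.

```bash
cat > h.py <<'E'
import numpy as np,cv2
np.set_printoptions(precision=4,suppress=True)
def ray(c,p):
    K,V=c['intrinsics'],c['view']; R,t=V[:3,:3],V[:3,3]
    q=np.array([(p[0]-K[0,2])/K[0,0],(p[1]-K[1,2])/K[1,1]])
    if c.get('fish'):
        r=np.linalg.norm(q); v=np.r_[q/max(r,1e-9)*np.sin(r),np.cos(r)]
    else: v=np.r_[q,1]
    return -R.T@t, R.T@(v/np.linalg.norm(v))
def onz(c,p,z):
    o,v=ray(c,p); return o+v*(z-o[2])/v[2]
def tri(*cp):
    A=np.zeros((3,3));b=np.zeros(3)
    for c,p in cp:
        o,v=ray(c,p);M=np.eye(3)-np.outer(v,v);A+=M;b+=M@o
    return np.linalg.solve(A,b)
def proj(c,X):
    K,V=c['intrinsics'],c['view']; x=V[:3,:3]@X+V[:3,3]
    if c.get('fish'):
        r=np.hypot(x[0],x[1]);x=np.r_[x[:2]/max(r,1e-9)*np.arctan2(r,x[2]),1]
    return K[:2,:2]@(x[:2]/x[2])+K[:2,2]
def down(yaw):  # tool y axis points to world angle yaw, z down
    # x = y cross z ; y=(c,s,0), z=(0,0,-1)
    from scipy.spatial.transform import Rotation
    c,s=np.cos(yaw),np.sin(yaw)
    y=np.array([c,s,0]);z=np.array([0,0,-1.]);x=np.cross(y,z)
    return Rotation.from_matrix(np.c_[x,y,z]).as_quat()
E
python3 - <<'E'
from h import *; import pickle
from workcell import kinematics
d=pickle.load(open('d.pkl','rb'));s,t=d['scene'],d['top']
L=[tri((t,(177,167)),(s,(187,147))),tri((t,(235,187.6)),(s,(225.4,172)))]
print('lid tri',L, [onz(t,p,.17) for p in((177,167),(235,187.6))])
a,b=[onz(t,p,.17) for p in((177,167),(235,187.6))]
print(np.linalg.norm(a-b))
C=[onz(t,p,.08) for p in((303,154),(359.4,168.4),(350.4,204.4),(292.4,191))]
print('chest',C,[np.linalg.norm(C[i]-C[i-1]) for i in range(4)])
H=[onz(t,p,.09) for p in((318.4,154.4),(346.6,161.4))];print(H,np.linalg.norm(H[0]-H[1]))
for n,(l,r,z) in {'lid':(a,b,.25),'hinge':(H[0],H[1],.175)}.items():
    w=(l-r);yaw=np.arctan2(w[1],w[0])-np.pi/2;m=(l+r)/2
    for k in(0,np.pi): print(n,m,yaw,kinematics.solve_ik([m[0],m[1],z],down(yaw+k)))
E
```

```text
lid tri [array([0.5764, 0.2891, 0.1688]), array([0.5062, 0.0796, 0.1733])] [array([0.5764, 0.2886, 0.17  ]), array([0.5054, 0.0816, 0.17  ])]
0.21891478832554875
chest [array([ 0.6454, -0.1682,  0.08  ]), array([ 0.5934, -0.38  ,  0.08  ]), array([ 0.4577, -0.3447,  0.08  ]), array([ 0.5051, -0.1287,  0.08  ])] [np.float64(0.14575727304600178), np.float64(0.21809692177546247), np.float64(0.14025126072406696), np.float64(0.22107560227272796)]
[array([ 0.6429, -0.2248,  0.09  ]), array([ 0.6177, -0.3302,  0.09  ])] 0.10836160127159028
lid [0.5409 0.1851 0.17  ] -0.3304358659065607 [ 0.3271  0.2689  1.7478 -0.      1.1248  0.6575]
lid [0.5409 0.1851 0.17  ] -0.3304358659065607 [ 0.3271  0.2689  1.7478 -0.      1.1248 -2.4841]
hinge [ 0.6303 -0.2775  0.09  ] -0.23412980187267984 [-0.417   0.5189  1.5477 -0.      1.075  -0.1828]
hinge [ 0.6303 -0.2775  0.09  ] -0.23412980187267984 [-0.417   0.5189  1.5477 -0.      1.075   2.9588]
```

```bash
python3 - <<'E'
from h import *; import pickle
from workcell import bot,get_obs,vision
d={}
for n,p,y in(('L',[.541,.185,.26],-.330),('C',[.6303,-.2775,.185],-.234)):
    if n=='C': bot.reach([.6303,-.2775,.26],down(y))
    if n=='C': bot.servo_line(p,velocity=.2)
    else: bot.reach(p,down(y))
    bot.dwell(.3)
    d[n]=vision.read_camera('wrist');d[n]['fish']=1;d[n]['obs']=o=get_obs()
    print(o['time_s'],o['position'],o['orientation'],down(y))
pickle.dump(d,open('w.pkl','wb'))
cv2.imwrite('pics/w.png',np.hstack([cv2.resize(d[n]['frame'],(400,300),interpolation=cv2.INTER_AREA) for n in d])[...,::-1])
# projected expectations
def loc(m,yaw,P): c,s=np.cos(yaw),np.sin(yaw); return np.array([m[0]+c*P[0]-s*P[1],m[1]+s*P[0]+c*P[1],P[2]])
for P in((6,110,170),(-6,110,170),(6,-110,170),(-6,-110,170)): print(proj(d['L'],loc((.541,.185),-.33,np.array(P)/1e3)))
for P in((0,55,95),(0,-55,95),(-13,110,80),(-13,-110,80)): print(proj(d['C'],loc((.6303,-.2775),-.234,np.array(P)/1e3)))
E
```

```text
2.425 [0.5409 0.1854 0.26  ] [ 0.8134  0.5816 -0.     -0.    ] [0.8136 0.5814 0.     0.    ]
5.0167 [ 0.6307 -0.2777  0.186 ] [0.7848 0.6197 0.0004 0.0007] [0.7848 0.6197 0.     0.    ]
[262.1475  55.7043]
[245.1964  55.709 ]
[260.1406 315.2269]
[247.1766 315.1989]
[252.0435 130.2419]
[252.3718 264.1053]
[235.0796  58.5019]
[239.2526 303.9614]
```

View pics/w.png

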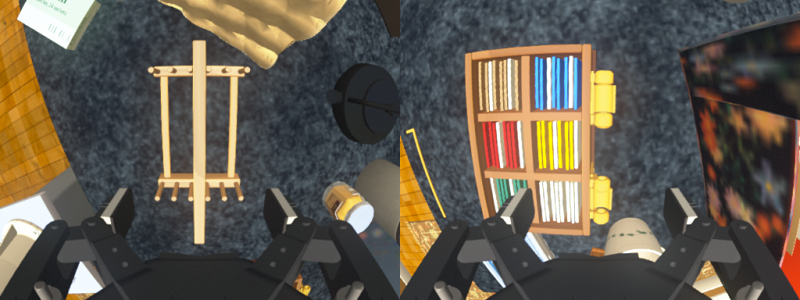

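The left half shows the lid's top edge running from (198,40) to (199,243). The right half shows the chest, with its two brass hinges at about (602,98) and (602,200), just off the predictions. I'll enlarge the full-resolution frames before extracting edges.

```bash
python3 - <<'E'
import cv2,numpy as np,pickle
d=pickle.load(open('w.pkl','rb'))
f=d['C']['frame'];l=d['L']['frame']
def c(im,x,y,w,h,k): return cv2.resize(im[y:y+h,x:x+w],(w*k,h*k),interpolation=cv2.INTER_NEAREST)
a=np.hstack([c(f,235,80,50,100,6)[:600],c(f,235,210,50,100,6)[:600]])
b=np.hstack([c(l,230,45,40,60,5),]);b2=c(l,230,275,40,60,5)
a=np.hstack([a,np.vstack([b,b2])])
print(a.shape);cv2.imwrite('pics/z.png',a[...,::-1])
for r in(100,150,200,250): print(r,l[r,238:272].sum(1)//3)
hsv=cv2.cvtColor(f,cv2.COLOR_RGB2HSV)
for r in(120,264): print(r,f[r,238:275].tolist())
E
```

```text
(600, 800, 3)
100 [ 66  68  69  70  68  71  69  66  95 203 203 204 204 206 208 209 209 208
 205 204 204 201 201 199 189 142  75  64  62  63  63  66  66  69]
150 [ 69  69  71  78  81  85  87  89 110 162 199 203 202 203 206 209 209 208
 206 206 205 205 204 203 176 103  77  84  84  79  78  74  73  69]
200 [ 72  75  77  77  79  80  77  75  81 134 196 203 202 202 202 205 204 205
 205 206 205 206 206 206 188 120  96  95  95  96  90  86  84  84]
250 [ 98  95  94 113 130 130 129 121 109 144 207 214 217 218 216 216 216 217
 215 216 217 217 216 201 156 117 129 131 128 116 102  88  81  77]
120 [[230, 171, 121], [229, 169, 122], [227, 168, 121], [229, 169, 121], [226, 167, 106], [220, 164, 92], [248, 225, 100], [252, 238, 124], [252, 238, 120], [252, 236, 115], [251, 232, 111], [246, 198, 82], [250, 215, 80], [253, 230, 88], [252, 235, 91], [253, 240, 101], [253, 240, 107], [253, 239, 111], [253, 240, 116], [252, 237, 120], [253, 241, 124], [253, 239, 123], [253, 239, 121], [253, 239, 122], [253, 239, 121], [253, 240, 123], [253, 240, 118], [253, 239, 110], [253, 238, 103], [253, 238, 98], [253, 239, 88], [253, 234, 80], [252, 224, 71], [249, 206, 66], [250, 217, 82], [253, 237, 101], [255, 242, 106]]
264 [[232, 177, 121], [233, 177, 125], [232, 176, 125], [235, 179, 112], [234, 180, 97], [243, 219, 93], [252, 240, 121], [252, 238, 116], [251, 234, 112], [247, 210, 90], [249, 214, 81], [253, 231, 83], [254, 240, 95], [255, 241, 100], [253, 236, 109], [252, 232, 115], [252, 231, 117], [251, 229, 121], [250, 227, 120], [250, 228, 119], [250, 227, 115], [250, 226, 113], [252, 231, 112], [254, 235, 108], [254, 239, 104], [255, 241, 98], [254, 240, 89], [253, 234, 79], [251, 218, 74], [249, 217, 80], [253, 237, 102], [255, 243, 106], [230, 198, 100], [124, 114, 96], [91, 89, 91], [88, 86, 85], [88, 84, 81]]
```

View pics/z.png

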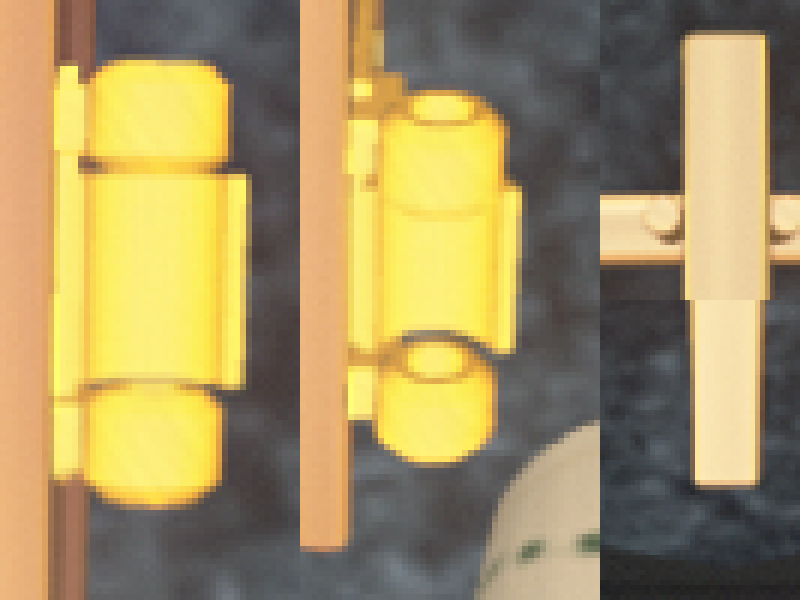

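The crops are sharp. At full-frame pixels the left-hinge outer ends are at rows 90 and 164.5, and the right-hinge outer end is at row 287.5. The knuckle axes are at columns 258–261. The lid's top face runs from row 52 to 312, between columns 247 and 264. From these I'll fit both poses by casting rays onto known heights.

```bash
python3 - <<'E'
from h import *; import pickle
d=pickle.load(open('w.pkl','rb'));L,C=d['L'],d['C']
P=lambda c,u,v,z: onz(c,(u-.5,v-.5),z)[:2]
# lid
c=[P(L,*q,.170) for q in((246.6,52),(263.6,52),(248.6,312),(261.8,312))]
a,b=(c[0]+c[1])/2,(c[2]+c[3])/2
print('lid mid',(a+b)/2,'len',np.linalg.norm(a-b),'thick',np.linalg.norm(c[0]-c[1]),np.linalg.norm(c[2]-c[3]),'yaw',np.arctan2(*(a-b)[::-1])-np.pi/2)
# chest bore axis
ax=np.array([P(C,u,v,.086) for u,v in((261.1,98.5),(260.6,154.6),(258.9,235),(257.6,278.75),(258.3,227.8),(257.5,270.3))])
m=ax.mean(0);w=np.linalg.svd(ax-m)[2][0];w*=np.sign(w[1]);n=np.array([w[1],-w[0]])
print('axis yaw',np.arctan2(w[1],w[0])-np.pi/2,'resid mm',(ax-m)@n*1e3)
ys=[(P(C,261,90,.0925),82.5),(P(C,260.6,164.5,.0925),27.5),(P(C,257.5,287.5,.0925),-82.5),(ax[4],-27.5),(ax[5],-68.5)]
off=[(p-m)@w-k/1e3 for p,k in ys];print('y offs mm',np.array(off)*1e3)
print('hinge mid',m+w*np.mean(off))
# rear rim edge check
e=np.array([P(C,u,v,.08) for u,v in((235+50/6,82),(235+50/6,178),(235+50/6,212),(235+48/6,300))])
print('rear rim rel axis mm',(e-m)@n*1e3)
E
```

```text
lid mid [0.543  0.1884] len 0.21852171391117658 thick 0.012037111621141135 0.012110666727426623 yaw -0.32861871574506774
axis yaw -0.2500491107452698 resid mm [-0.1617  0.2654  0.3072  0.0933 -0.3265 -0.1777]
y offs mm [16.282  15.8325 15.963  16.434  16.1517]
hinge mid [ 0.6359 -0.2766]
rear rim rel axis mm [-13.8126 -13.0611 -12.9313 -13.2934]
```

Everything is consistent: lid 218.5 × 12 mm, and the bore axis lies 13 mm behind the rear rim with residuals of 0.3 mm. Next I grasp and lift, then check where the lid sits in the grip.

```bash
python3 - <<'E'
from h import *; import pickle
from workcell import bot,hand,get_obs,vision
y=-.3286
bot.servo_line([.600,-.2766,.30],velocity=.25)
bot.reach([.543,.1884,.26],down(y))
bot.servo_line([.543,.1884,.140],velocity=.12)
o=get_obs();print(o['time_s'],o['position'],o['wrist_force'])
hand.move_gripper(0.0,60)
o=get_obs();print(o['time_s'],o['gripper_width'],o['grip_force'],o['wrist_force'],o['ft_torque'])
bot.servo_line([.543,.1884,.305],velocity=.12); bot.dwell(.3)
o=get_obs();print(o['time_s'],o['position'],o['orientation'],o['gripper_width'],o['grip_force'],o['wrist_force'],o['ft_torque'])
d={n:vision.read_camera(n) for n in('wrist','scene','top')};d['wrist']['fish']=1;d['obs']=o
pickle.dump(d,open('g.pkl','wb'))
w=d['wrist']['frame'];s=d['scene']['frame']
a=np.hstack([cv2.resize(w,(400,300)),cv2.resize(s[80:200,150:310],(400,300),interpolation=cv2.INTER_CUBIC)])
cv2.imwrite('pics/g.png',a[...,::-1])
E
```

```text
8.5083 [0.5435 0.1885 0.1407] [-0.1554  0.5931  0.0052]
9.1667 0.010896314627803886 58.774874210357666 [-1.6584  0.0018  2.8003] [0.091  0.3436 0.0398]
10.9917 [0.5429 0.1883 0.3047] [ 0.8133  0.5819 -0.0002 -0.0001] 0.011195260237115267 58.3135861158371 [-0.1348  0.7457 -2.9781] [0.0685 0.0567 0.0459]
```

View pics/g.png

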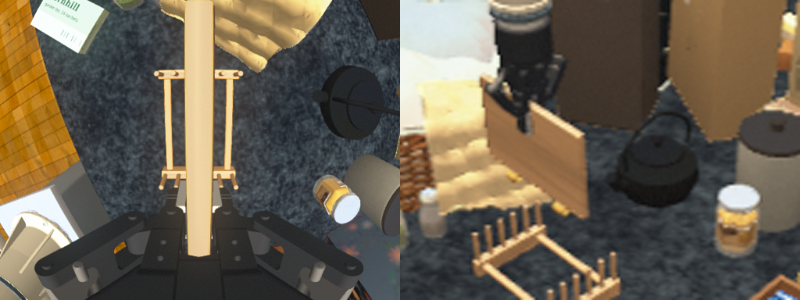

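The lid is held upright and clear of the rack, with its strip at columns 185–213 of the left half. Now I measure its offset in the tool frame from its top edges.

```bash
python3 - <<'E'
from h import *; import pickle
from scipy.spatial.transform import Rotation as R
d=pickle.load(open('g.pkl','rb'));w=d['wrist'];o=d['obs'];f=cv2.cvtColor(w['frame'],cv2.COLOR_RGB2GRAY).astype(int)
M=R.from_quat(o['orientation']).as_matrix();p=o['position']
for r in(5,20,40,60,80,110,140,170,200,270,290):
    g=np.diff(f[r]); 
    l=225+np.argmax(g[225:252]); q=256+np.argmin(g[256:285])
    A,B=[M.T@(onz(w,(u+.5,r),p[2]+.030)-p)*1e3 for u in(l,q)]
    print(r,l+.5,q+.5,'tool x %.1f  yl %.2f yr %.2f mid %.2f w %.2f'%(A[0],A[1],B[1],(A[1]+B[1])/2,B[1]-A[1]))
E
```

```text
5 228.5 272.5 tool x 107.2  yl -7.19 yr 6.77 mid -0.21 w 13.96
20 236.5 272.5 tool x 101.8  yl -4.61 yr 6.73 mid 1.06 w 11.34
40 235.5 272.5 tool x 95.0  yl -4.90 yr 6.70 mid 0.90 w 11.60
60 235.5 272.5 tool x 88.4  yl -4.90 yr 6.69 mid 0.90 w 11.59
80 235.5 272.5 tool x 81.9  yl -4.91 yr 6.70 mid 0.90 w 11.60
110 235.5 272.5 tool x 72.3  yl -4.95 yr 6.74 mid 0.89 w 11.69
140 236.5 272.5 tool x 62.6  yl -4.72 yr 6.82 mid 1.05 w 11.54
170 236.5 271.5 tool x 52.7  yl -4.85 yr 6.62 mid 0.89 w 11.47
200 237.5 271.5 tool x 42.4  yl -4.68 yr 6.78 mid 1.05 w 11.47
270 234.5 274.5 tool x 14.8  yl -6.40 yr 8.51 mid 1.05 w 14.91
290 239.5 268.5 tool x 5.5  yl -4.75 yr 6.48 mid 0.86 w 11.23
```

```bash
python3 - <<'E'
from h import *; import pickle
from workcell import bot,hand,get_obs,vision
y=-.250; n=np.array([np.cos(y),np.sin(y)]); H=np.array([.6359,-.2766])
bot.reach([*(H-.032*n),.305],down(y)); bot.dwell(.4)
o=get_obs();print(o['time_s'],o['position'],o['orientation'],down(y),o['gripper_width'],o['wrist_force'],o['ft_torque'])
d={n_:vision.read_camera(n_) for n_ in('wrist','scene')};d['wrist']['fish']=1;d['obs']=o
pickle.dump(d,open('k.pkl','wb'))
w=d['wrist']['frame']
for Y in(82.5,27.5,-27.5,-82.5): print(proj(d['wrist'],np.r_[H+np.array([-n[1],n[0]])*Y/1e3,.0925]))
a=np.hstack([cv2.resize(w[60:260,240:340],(300,600),interpolation=cv2.INTER_CUBIC),cv2.resize(w,(500,375)) if 0 else np.vstack([cv2.resize(w,(500,375)),np.zeros((225,500,3),np.uint8)])])
cv2.imwrite('pics/k.png',a[...,::-1])
E
```

```text
13.2333 [ 0.605  -0.2683  0.305 ] [0.7896 0.6136 0.     0.    ] [0.7897 0.6134 0.     0.    ] 0.011025845565070374 [-0.4933  0.1264 -2.8746] [ 0.0148  0.0508 -0.0301]
[282.295   97.5571]
[281.6746 145.5973]
[280.6449 191.5962]
[279.3321 233.705 ]
```

View pics/k.png

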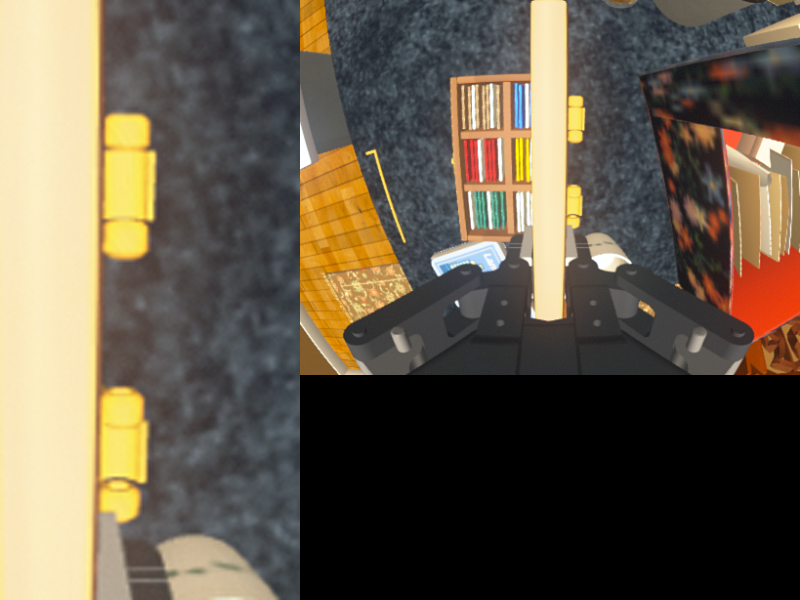

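Knuckle rows and columns agree with the prediction to within 0.5 px, so the 0.95 mm tool-y offset is a plain translation and I shift by it. Next I lower the lid in small steps with force monitoring.

```bash
python3 - <<'E'
from h import *; import pickle
from workcell import bot,hand,get_obs,vision
y=-.250; n=np.array([np.cos(y),np.sin(y)]); w=np.array([-n[1],n[0]]); H=np.array([.6359,-.2766])-.00095*n
bot.servo_line([*H,.29],velocity=.1)
bot.servo_line([*H,.234],velocity=.1); bot.dwell(.3)
o=get_obs();f0=o['wrist_force'];t0=o['ft_torque'];print(o['time_s'],o['position']-np.r_[H,0],f0)
z=.234
while z>.207:
    z-=.0015; bot.servo_line([*H,z],velocity=.02); o=get_obs(); df=o['wrist_force']-f0; dt=o['ft_torque']-t0
    print('%.4f act %.4f Fn %.2f Fw %.2f Fz %.2f'%(z,o['position'][2],df[:2]@n,df[:2]@w,df[2]),'T n %.3f w %.3f z %.3f'%(dt[:2]@n,dt[:2]@w,dt[2]),o['gripper_width'])
    if df[2]>4: break
print(o['time_s'],o['position'],o['grip_force'])
E
```

```text
14.8333 [ 0.0002 -0.0001  0.2346] [ 0.2556  0.0443 -2.7417]
0.2325 act 0.2324 Fn -0.04 Fw -0.36 Fz 0.30 T n 0.026 w 0.077 z 0.032 0.011261036616291676
0.2310 act 0.2308 Fn -0.98 Fw -0.40 Fz 0.38 T n -0.015 w 0.050 z 0.020 0.010918234339078261
0.2295 act 0.2293 Fn -1.00 Fw -0.31 Fz 0.12 T n 0.027 w 0.096 z 0.055 0.011434499190731008
0.2280 act 0.2279 Fn -1.46 Fw 0.47 Fz -0.28 T n -0.005 w 0.098 z 0.088 0.011286993214537138
0.2265 act 0.2264 Fn 0.24 Fw -0.21 Fz -0.76 T n 0.057 w 0.116 z -0.012 0.011455769280753323
0.2250 act 0.2248 Fn -0.48 Fw 0.13 Fz -0.18 T n 0.038 w 0.063 z 0.044 0.011435602574361634
0.2235 act 0.2234 Fn -0.66 Fw -0.13 Fz -0.11 T n 0.038 w 0.124 z 0.006 0.01138608563814049
0.2220 act 0.2218 Fn -0.04 Fw -0.10 Fz 0.51 T n 0.043 w 0.047 z 0.060 0.011299995811718696
0.2205 act 0.2203 Fn -0.26 Fw 1.20 Fz -0.18 T n 0.041 w 0.099 z 0.026 0.011462890293846275
0.2190 act 0.2189 Fn 0.25 Fw -0.38 Fz -0.99 T n 0.009 w 0.065 z -0.005 0.011504767462228322
0.2175 act 0.2174 Fn -0.13 Fw -0.82 Fz -0.56 T n 0.040 w 0.102 z 0.062 0.011171076850479598
0.2160 act 0.2159 Fn 0.37 Fw 0.85 Fz -1.01 T n 0.013 w 0.066 z 0.030 0.011379989969981203
0.2145 act 0.2144 Fn -0.32 Fw 0.27 Fz -0.56 T n 0.032 w 0.093 z 0.024 0.011204205974622985
0.2130 act 0.2128 Fn -0.80 Fw -1.78 Fz -0.30 T n 0.071 w 0.069 z 0.008 0.010992062106665892
0.2115 act 0.2114 Fn -0.66 Fw 0.20 Fz -0.70 T n 0.045 w 0.062 z 0.002 0.011199985166580165
0.2100 act 0.2099 Fn -0.29 Fw -0.20 Fz -1.11 T n 0.033 w 0.066 z 0.042 0.011139521830322173
0.2085 act 0.2090 Fn -0.44 Fw -0.77 Fz 4.19 T n 0.061 w 0.032 z -0.063 0.011440203477263022
19.0833 [ 0.6353 -0.2764  0.209 ] 58.96012365818024
```

It made contact at 0.2090 m, against 0.2097 predicted for the seat, with almost no lateral force. I'll press very slightly to confirm the seat and take a look.

```bash
python3 - <<'E'
from h import *; import pickle
from workcell import bot,hand,get_obs,vision
bot.servo_line([.6350,-.2764,.2080],velocity=.01); bot.dwell(.8)
for i in range(2):
    o=get_obs();print(o['time_s'],o['position'],o['wrist_force'],o['ft_torque'],o['gripper_width'],o['grip_force']); bot.dwell(.3)
s=vision.read_camera('scene')['frame'];w=vision.read_camera('wrist')['frame'];t=vision.read_camera('top')['frame']
a=np.hstack([cv2.resize(s[125:245,265:365],(500,600),interpolation=cv2.INTER_CUBIC),np.vstack([cv2.resize(w[0:300,130:430],(300,300)),cv2.resize(t[130:210,285:365],(300,300),interpolation=cv2.INTER_CUBIC)])])
cv2.imwrite('pics/f.png',a[...,::-1])
E
```

```text
20.1333 [ 0.6354 -0.2765  0.209 ] [-0.1963  0.3954  4.7765] [ 0.2207  0.2355 -0.0603] 0.011318747619668813 59.63723838329315
20.4333 [ 0.6354 -0.2765  0.209 ] [-0.4431  1.695   5.4384] [ 0.2112  0.193  -0.1779] 0.011728128178409666 59.6373188495636
```

View pics/f.png

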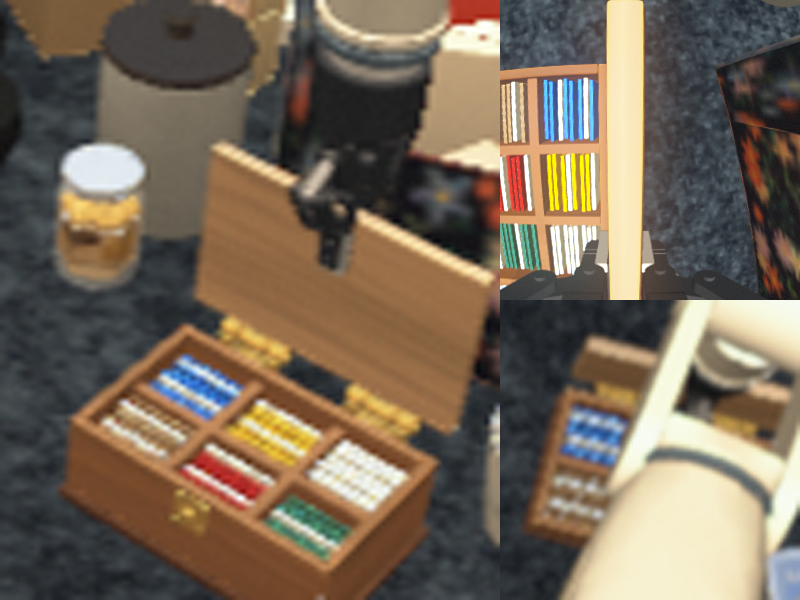

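The lid stands upright on the chest's rear edge, with both knuckles down between the brass pairs at about (255,340) and (383,408). The pale face is to the front. It is stopped firmly at z = 0.209 with a light push of about 8 N.

```bash
python3 -c "
from workcell import hand_in
print(hand_in())"
```

```text
the job is handed in; nothing more can be done
None
```

The lid is handed in upright on the back of the chest, dark face to the rear and still gripped, with both knuckles seated between the chest's pairs (firm stop within 1 mm of the computed height), ready for the pin.

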